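# Sift the small cedar discs into the tray

## Task

Pull the grey tray right out from under the wire riser. Then hold the white grate-bottomed basket level over the tray by its handle and shake it side to side until all four small cedar discs have dropped through into the tray and only the two large pucks are left in the basket. Stand the basket upright in the middle of the black rubber mat, let go, and leave the bottle, jar and cup as they are.

Things in the scene. Friction and masses are not known exactly. Their poses are not given: they have to be found in the camera images.
- riser: fixed wire shelf on the counter, 440 mm (x) x 240 mm (y), underside at 117 mm, top at 125 mm, four thin legs at x +-214, y +-112 mm. Fixed stock up to 150 mm tall stands on its -y half; its +y half is bare. Origin on the counter under its centre; +y is its edge towards the middle of the counter, where the tray sticks out.
- tray: loose grey open plastic tray, outside 280 mm (x) x 190 mm (y) x 50 mm high, walls and floor 6 mm, 0.45 kg, slides on the counter; origin at the centre of its underside. It starts with its -y side under the riser and its +y side sticking out by 75 to 125 mm.
- tray_front (a point): middle of the top edge of the tray's +y wall (the one sticking out), 92 mm in +y from the tray's centre, 50 mm up
- tray_back (a point): middle of the top edge of the tray's -y wall (the one under the riser at the start), 92 mm in -y from the tray's centre, 50 mm up; the tray is out when this point is past the riser's +y edge
- basket: loose white plastic basket, 0.35 kg empty, outside 188 mm (x) x 138 mm (y), walls 46 mm high, 4 mm thick. Floor: three bars 12 mm wide, 6 mm thick, along y at x = -48, 0, +48 mm, and four open slots 36 mm wide (x) between and beside them; shake along x, across the bars. It balances under its handle. Origin at the centre of its underside, x and y as above.
- basket_grip (a point): centre of the basket's handle: a flat bar along the basket's y over its middle, 16 mm wide (x), 22 mm tall, 108 to 130 mm above the underside, 150 mm long, on a post at each end. Pinch it here from above, fingers closing along the basket's x
- disc1: small round cedar disc, plain wood, 27 mm diameter, 12 mm thick, 12 g; origin at the centre of one flat face. Starts flat in the basket, balanced across a grate bar. Friction on the basket 0.28 to 0.42: it rides along when carried gently, slips when the basket accelerates at over about 3 to 4 m/s2. All four are alike.
- disc2: small round cedar disc, plain wood, 27 mm diameter, 12 mm thick, 12 g; origin at the centre of one flat face. Starts flat in the basket, balanced across a grate bar. Friction on the basket 0.28 to 0.42: it rides along when carried gently, slips when the basket accelerates at over about 3 to 4 m/s2. All four are alike.
- disc3: small round cedar disc, plain wood, 27 mm diameter, 12 mm thick, 12 g; origin at the centre of one flat face. Starts flat in the basket, balanced across a grate bar. Friction on the basket 0.28 to 0.42: it rides along when carried gently, slips when the basket accelerates at over about 3 to 4 m/s2. All four are alike.
- disc4: small round cedar disc, plain wood, 27 mm diameter, 12 mm thick, 12 g; origin at the centre of one flat face. Starts flat in the basket, balanced across a grate bar. Friction on the basket 0.28 to 0.42: it rides along when carried gently, slips when the basket accelerates at over about 3 to 4 m/s2. All four are alike.
- puck1: large round cedar puck, plain wood, 80 mm diameter, 16 mm thick, 50 g; origin at the centre of its underside. Lies flat in the basket; too wide for the slots.
- puck2: large round cedar puck, plain wood, 80 mm diameter, 16 mm thick, 50 g; origin at the centre of its underside. Lies flat in the basket; too wide for the slots.
- mat: flat black rubber mat fixed on the counter, 230 mm (x) x 180 mm (y) x 4 mm; origin at the centre of its underside
- softener: white bottle with a blue cap, 64 mm diameter, 190 mm tall; origin at the centre of its foot. Bystander: leave it standing where it is.
- jar: glass jar with a steel lid, 72 mm diameter, 100 mm tall; origin at the centre of its foot. Bystander: leave it standing where it is.
- scoop_cup: blue plastic cup standing on the bare half of the riser, 70 mm across the rim, 60 mm tall; origin at the centre of its foot. Bystander: leave it standing where it is.
Not all that is in view belongs to the job. What is shaped like the puck2 but orange is not meant. What is shaped like the puck1 but turquoise is not meant.

How it is judged (in metres and radians):
On the way, in this order (a step that is already met when the one before it is completed fails the run):
1. the tray is out from under the riser, standing flat, and all discs and pucks are still in the basket (y of tray_back in the frame of riser above 0.12 m and angle between tray's own z axis and vertical below 0.1 rad and x of disc1 in the frame of basket between -0.09 and 0.09 m and y of disc1 in the frame of basket between -0.065 and 0.065 m and z of disc1 in the frame of basket between 0 and 0.045 m and x of disc2 in the frame of basket between -0.09 and 0.09 m and y of disc2 in the frame of basket between -0.065 and 0.065 m and z of disc2 in the frame of basket between 0 and 0.045 m and x of disc3 in the frame of basket between -0.09 and 0.09 m and y of disc3 in the frame of basket between -0.065 and 0.065 m and z of disc3 in the frame of basket between 0 and 0.045 m and x of disc4 in the frame of basket between -0.09 and 0.09 m and y of disc4 in the frame of basket between -0.065 and 0.065 m and z of disc4 in the frame of basket between 0 and 0.045 m and x of puck1 in the frame of basket between -0.09 and 0.09 m and y of puck1 in the frame of basket between -0.065 and 0.065 m and z of puck1 in the frame of basket between 0 and 0.045 m and x of puck2 in the frame of basket between -0.09 and 0.09 m and y of puck2 in the frame of basket between -0.065 and 0.065 m and z of puck2 in the frame of basket between 0 and 0.045 m), for 0.1 s.
2. with the basket held up, all four small discs have fallen into the tray and both pucks are still in the basket (x of disc1 in the frame of tray between -0.137 and 0.137 m and y of disc1 in the frame of tray between -0.092 and 0.092 m and z of disc1 in the frame of tray between -0.005 and 0.045 m and x of disc2 in the frame of tray between -0.137 and 0.137 m and y of disc2 in the frame of tray between -0.092 and 0.092 m and z of disc2 in the frame of tray between -0.005 and 0.045 m and x of disc3 in the frame of tray between -0.137 and 0.137 m and y of disc3 in the frame of tray between -0.092 and 0.092 m and z of disc3 in the frame of tray between -0.005 and 0.045 m and x of disc4 in the frame of tray between -0.137 and 0.137 m and y of disc4 in the frame of tray between -0.092 and 0.092 m and z of disc4 in the frame of tray between -0.005 and 0.045 m and x of puck1 in the frame of basket between -0.09 and 0.09 m and y of puck1 in the frame of basket between -0.065 and 0.065 m and z of puck1 in the frame of basket between 0 and 0.045 m and x of puck2 in the frame of basket between -0.09 and 0.09 m and y of puck2 in the frame of basket between -0.065 and 0.065 m and z of puck2 in the frame of basket between 0 and 0.045 m and height (world z) of basket above 0.02 m and contact force between the fingers and basket above 1 N), for 0.2 s.
At the end, for the whole second after the job is handed in: All four small discs lie in the tray, the tray stands flat and out from under the riser; both large pucks are in the basket, and the basket stands upright and released on the mat, its centre within 35 mm of the mat's centre (x of disc1 in the frame of tray between -0.137 and 0.137 m and y of disc1 in the frame of tray between -0.092 and 0.092 m and z of disc1 in the frame of tray between -0.005 and 0.045 m and x of disc2 in the frame of tray between -0.137 and 0.137 m and y of disc2 in the frame of tray between -0.092 and 0.092 m and z of disc2 in the frame of tray between -0.005 and 0.045 m and x of disc3 in the frame of tray between -0.137 and 0.137 m and y of disc3 in the frame of tray between -0.092 and 0.092 m and z of disc3 in the frame of tray between -0.005 and 0.045 m and x of disc4 in the frame of tray between -0.137 and 0.137 m and y of disc4 in the frame of tray between -0.092 and 0.092 m and z of disc4 in the frame of tray between -0.005 and 0.045 m and x of puck1 in the frame of basket between -0.09 and 0.09 m and y of puck1 in the frame of basket between -0.065 and 0.065 m and z of puck1 in the frame of basket between 0 and 0.045 m and x of puck2 in the frame of basket between -0.09 and 0.09 m and y of puck2 in the frame of basket between -0.065 and 0.065 m and z of puck2 in the frame of basket between 0 and 0.045 m and horizontal distance between basket and mat below 0.035 m and height (world z) of basket below 0.009 m and angle between each of basket, tray's own z axis and vertical below 0.06 rad and linear speed of each of basket, tray below 0.02 m/s and y of tray_back in the frame of riser above 0.12 m); the robot touches nothing.
It fails at once if the basket is tipped more than 17 degrees: keep it level (angle between basket's own z axis and vertical above 0.3 rad).
It fails at once if the softener is knocked over or pushed more than 25 mm (distance of softener from where it was at the start of the episode above 0.025 m or angle between softener's own z axis and vertical above 0.4 rad).
It fails at once if the jar is knocked over or pushed more than 25 mm (distance of jar from where it was at the start of the episode above 0.025 m or angle between jar's own z axis and vertical above 0.4 rad).
It fails at once if the scoop_cup is knocked over or pushed more than 25 mm (distance of scoop_cup from where it was at the start of the episode above 0.025 m or angle between scoop_cup's own z axis and vertical above 0.4 rad).
It also fails if it takes over 72 s, if anything falls off the work surface, if the arm or the gripper's body presses on something with over 40 N, if the wrist force passes 120 N, or if a joint passes its speed limit or range.

## Robot

A 6-joint arm with a two-finger parallel gripper is mounted at the origin on the work surface. World frame = base frame: x ahead of the robot, y to its left, z up, the work surface at z = 0. Lengths are in mm, angles in rad, forces in N, time in s.
With the tool pointing down it reaches from about 400 to 925 mm from the base axis. Payload 12.5 kg.
Tool frame: the origin (TCP) lies on the front face of the gripper's body, between the roots of the fingers; the fingertips stand 78 mm ahead of it and the grasp point (between the pads) lies 59 mm ahead of it (env.nose_length is the distance from the TCP to the fingertips, in mm); z points along the fingers, y is the line along which they close (so a half turn about z gives the same grasp; the last joint's range is limited). The gripper opens to 95 mm and grips with 3 to 60 N. Pads are 20 mm wide; open, the fingers measure 119 mm over their backs; the gripper's body (75 mm by 180 mm) begins 59 mm behind the grasp point.
Start: joints at [-1.412, 0.491, 1.559, -0, 1.092, -0.106], TCP at [163.594, -603.22, 292.261] pointing down, gripper open.
Joint ranges: [-3.1, 3.1], [-0.84, 2.19], [0.05, 2.79], [-1.13, 4.28], [0.06, 2.93], [-2.69, 2.69]. Speed limits (rad/s): [2.22, 2.22, 2.79, 3.14, 3.14, 3.14].

## Interface

Orientations are given as [roll, pitch, yaw] about the fixed x, y, z axes, in that order (R = Rz(yaw) Ry(pitch) Rx(roll)).
In Python, from cell import env gives the robot as it stands.
- The arm moves only by the tool jog_arm, never from a script. Its argument "motion" is a list of rows, each a list of 7 numbers: the turn, a rotation vector about the tool's x, y, z in degrees, then the shift along the tool's x, y, z in mm, then the finger opening in mm, from 0 to 95.1. In form: [[wx, wy, wz, x, y, z, hand], ...]. A call has 1 to 10 rows; each row shifts and turns the commanded pose from where the row before left it, along the tool's axes as they then stand; what a row does not reach is not made up. A row lasts 1/8 s, in which the tool goes at most 62.5 mm and 10.7 degrees, less where a joint would pass 70% of its speed; a pose out of reach is approached as far as the arm can. A call is refused whole if a number of a shift passes 62.5 or a number of a turn 10.7, either way. A call with a gripper value outside its range is refused whole. The fingers move at their own pace and stop on an object; the grip force is fixed at half the most. Time passes only in rows, so rows that do not move let the fingers close. It gives the time, the measured TCP pose, the force, the opening and the grip force at its end, in the units of the state.
- env.state(): the state, without advancing time (a new reading comes with each control period).
- env.read_camera(name): name is "scene" or "top" or "wrist"; returns a dict with "color" (480x640x3 uint8, red, green, blue), "z_map" (480x640 float32, mm along the optical axis (not along the pixel's ray), 0 where there is no reading), "camera_matrix" (3x3 intrinsics, pixels), "k1" (the pictures are not rectified: a ray, as slopes to the right and down, at radius r is drawn at 1 + k1 r^2 times it, then the intrinsics apply), "world_to_cam" (4x4, takes a point from world to camera coordinates). Camera axes: x right, y up, looking along -z (the intrinsics and any distortion apply to the point x, -y, -z); pixel columns grow to the right and rows downward; lengths in mm; the calibration is good to about 2 mm. A picture is of the moment at which its call begins.
- env.job_done(): hands the job in; it is judged then, once.
Trained networks look in the newest picture that a camera, given by its name, has taken for a name from the list of things; names that differ only in an ending like _2 or _b are one class to them, and where a whole thing is asked for, a point or a joint stands for the part that bears it (a point fixed in the world has none). Each returns a list of dicts, best first, with "score" (0 to 1); they miss things now and then, are a little off and sometimes report something else, mostly with a low value. They report only what shows in the picture. A call takes as long as a camera call. They do not tell look-alikes from the thing itself.
- env.recognise(camera, thing): "location" ([column, row] in pixels, amid what is visible of it).
The state is a dict: "t": time; "joints": joint angles; "qvel": joint speeds; "tau": joint torques, N m; "eef_pos": TCP position; "tcp_rot": TCP orientation; "ft_force": force on the tool from outside, world axes, zero at the start; "moment": the same for the moment, N m; "opening": opening from 0.0 (shut) to 1.0 (fully open); "grip_force": force on a finger pad.
Only numpy, scipy, OpenCV 4.12 (cv2) and the standard library are available. Lean on these libraries where they do the work, as an engineer would, in place of code of your own. Each camera call takes 0.05 s, during which the arm holds its last target. There are 200 camera calls.

## Working session

There is one attempt and no reset: what is moved stays moved. The work goes in short steps, Python scripts to look and compute and a tool call to move; the robot and the scene stay as the last step left them, time stands still between calls to the robot, and variables do not carry over. Pictures are saved under pics/ and viewed, at most 10 in all, crops included, and the job is handed in when it is done.

Besides the shell and the picture viewer there is one more tool, called after "Call:" by a JSON object that holds its "fn" and its "kwargs". jog_arm: Moves the arm, as the interface text tells. Its arguments: {"type":"object","properties":{"motion":{"type":"array"}},"required":["motion"]}

```bash
ls; mkdir -p pics; cat > h.py <<'E'
import numpy as np, cv2
from cell import env
def px2w(c,u,v,z=None):
    """pixel -> world; z: world height plane, else depth map"""
    K=c["camera_matrix"];T=np.linalg.inv(c["world_to_cam"])
    x=(u-K[0,2])/K[0,0];y=(v-K[1,2])/K[1,1];k=c["k1"]
    p=cv2.undistortPoints(np.array([[[u,v]]],float),K,np.array([k,0,0,0.]))[0,0]
    d=np.array([p[0],-p[1],-1.])
    if z is None:
        return (T@np.r_[d*c["z_map"][int(round(v)),int(round(u))],1])[:3]
    o=T[:3,3];r=T[:3,:3]@d
    return o+r*(z-o[2])/r[2]
def cloud(c):
    h,w=c["z_map"].shape;v,u=np.mgrid[:h,:w]
    p=cv2.undistortPoints(np.stack([u,v],-1).reshape(-1,1,2).astype(float),c["camera_matrix"],np.array([c["k1"],0,0,0.]))[:,0]
    zz=c["z_map"].reshape(-1,1)
    P=np.c_[p[:,:1],-p[:,1:],-np.ones((len(p),1))]*zz
    T=np.linalg.inv(c["world_to_cam"])
    return (P@T[:3,:3].T+T[:3,3]).reshape(h,w,3)
E
cat > a.py <<'E'
from h import *
s=env.state();print(s)
for n in("top","scene"):
    c=env.read_camera(n);cv2.imwrite(f"pics/{n}0.png",c["color"][...,::-1])
    print(n,c["k1"],np.linalg.inv(c["world_to_cam"])[:3,3])
    for t in["riser","tray","tray_front","basket","basket_grip","disc1","puck1","mat","softener","jar","scoop_cup"]:
        for r in env.recognise(n,t)[:6]:
            u,v=r["location"];print(t,round(r["score"],2),np.round([u,v]),np.round(px2w(c,u,v)))
E
python3 a.py
```

```text
pics
{'t': 0.0, 'joints': array([-1.41158848e+00,  4.91543704e-01,  1.55947533e+00,  7.53666876e-06,
        1.09170685e+00, -1.05563528e-01]), 'qvel': array([ 0.00059612, -0.00209128,  0.00124488, -0.00250557,  0.0010073 ,
        0.00081809]), 'tau': array([ 3.71142247e-03, -6.12636638e+01, -2.58177102e+01,  6.93826843e-02,
        4.82260936e-02, -6.53404823e-05]), 'eef_pos': array([ 163.57324663, -603.03773292,  291.66264144]), 'tcp_rot': array([-3.14046643e+00, -1.26052999e-04,  2.64767829e-01]), 'ft_force': array([-0.06070008,  0.09925392,  0.13092326]), 'moment': array([ 0.03811962,  0.02204194, -0.0214035 ]), 'grip_force': 0.0, 'opening': 1.0007515525369999}
top -0.15246676249988167 [ 374.36824425   21.80347041 1407.39224977]
riser 0.76 [557. 258.] [ 536. -525.  184.]
tray 0.97 [466. 262.] [ 552. -353.    4.]
tray_front 0.71 [469. 256.] [ 568. -359.    8.]
basket 0.83 [170. 282.] [492. 396. 129.]
basket_grip 0.81 [170. 279.] [501. 396. 129.]
disc1 0.68 [160. 290.] [484. 456.  19.]
disc1 0.6 [170. 258.] [566. 432.  22.]
disc1 0.44 [276. 269.] [539. 151.  -2.]
puck1 0.91 [176. 
[... 758 characters left out ...]
6.   5.]
disc1 0.66 [460. 308.] [567. 432.  20.]
disc1 0.61 [459. 283.] [487. 400.   1.]
disc1 0.57 [217. 183.] [ 547. -380.    8.]
disc1 0.55 [474. 297.] [517. 449.  17.]
disc1 0.43 [446. 274.] [491. 363.  19.]
disc1 0.39 [484. 288.] [478. 463.  18.]
puck1 0.98 [465. 275.] [470. 406.  23.]
puck1 0.89 [528. 323.] [515. 588.  18.]
puck1 0.83 [442. 288.] [542. 370.  27.]
puck1 0.78 [438. 357.] [716. 437.  21.]
puck1 0.68 [460. 284.] [488. 406.   2.]
mat 0.61 [365. 255.] [539. 148.   2.]
softener 0.7 [463. 275.] [473. 402.  22.]
softener 0.51 [458. 283.] [488. 397.   3.]
jar 0.62 [373. 339.] [794. 303. 102.]
jar 0.62 [216. 186.] [ 560. -373.    8.]
scoop_cup 0.69 [175. 142.] [ 580. -481.  150.]
```

```bash
cat > b.py <<'E'
from h import *
c=env.read_camera("top");P=cloud(c);hsv=cv2.cvtColor(c["color"],cv2.COLOR_RGB2HSV)
def rect(name,m,R):
    x0,x1,y0,y1=R
    m=m&(P[...,0]>x0)&(P[...,0]<x1)&(P[...,1]>y0)&(P[...,1]<y1)&(c["z_map"]>0)
    q=P[m];r=cv2.minAreaRect(q[:,:2].astype(np.float32))
    print(name,len(q),np.round(r[0]),np.round(r[1]),round(r[2],1),"pct",np.round(np.percentile(q,[2,98],axis=0)).tolist())
Z=P[...,2]
rect("traytop",(Z>40)&(Z<58),(350,750,-460,-200))
rect("basket handle",(Z>115)&(Z<140),(380,620,280,520))
rect("basket rim",(Z>38)&(Z<55),(340,640,250,560))
rect("mat",(hsv[...,2]<60)&(Z<12),(400,700,0,280))
rect("riser top",(Z>115)&(Z<133),(250,850,-750,-380))
rect("cup",(Z>170)&(Z<200),(500,700,-540,-400))
rect("softener",(Z>90)&(Z<210),(690,830,-190,-40))
rect("jar",(Z>85)&(Z<115),(690,850,230,350))
E
python3 b.py; python3 -c "
import cv2;i=cv2.imread('pics/top0.png');cv2.imwrite('pics/bk.png',cv2.resize(i[180:350,90:260],None,fx=3.5,fy=3.5,interpolation=2))"
```

```text
traytop 903 [ 525. -357.] [193. 347.] 81.3 pct [[410.0, -457.0, 41.0], [705.0, -251.0, 55.0]]
basket handle 413 [502. 407.] [151.  17.] 65.6 pct [[469.0, 340.0, 119.0], [534.0, 472.0, 134.0]]
basket rim 470 [502. 406.] [149. 189.] 65.8 pct [[394.0, 311.0, 39.0], [608.0, 502.0, 51.0]]
mat 5780 [539. 143.] [229. 178.] 14.1 pct [[426.0, 49.0, -3.0], [651.0, 237.0, 9.0]]
riser top 2662 [ 547. -490.] [234. 457.] 87.2 pct [[331.0, -586.0, 117.0], [765.0, -383.0, 132.0]]
cup 676 [ 606. -480.] [116. 199.] 82.8 pct [[505.0, -534.0, 171.0], [694.0, -422.0, 199.0]]
softener 594 [ 778. -113.] [64. 58.] 69.3 pct [[751.0, -142.0, 92.0], [800.0, -85.0, 193.0]]
jar 496 [767. 287.] [63. 62.] 70.4 pct [[737.0, 259.0, 90.0], [795.0, 316.0, 104.0]]
```

View pics/top0.png

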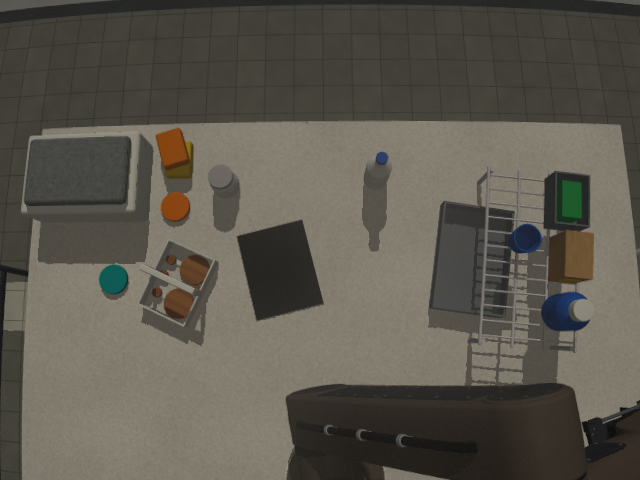

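View pics/bk.png

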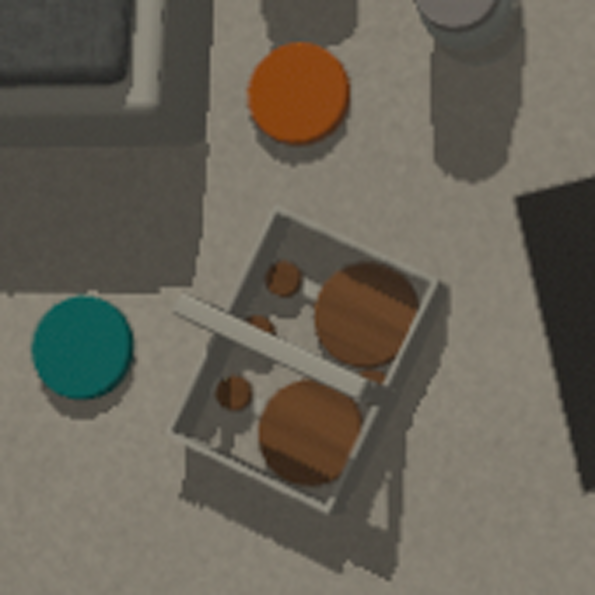

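The basket, with the two brown pucks at (195,270) and (180,303), is unique. The look-alikes are the orange puck (176,207) and the turquoise puck (113,280), both outside the basket. The tray is at about (470,260) and sticks out from under the riser, and the mat is at (280,268). Next I'll measure the tray's front wall and the riser edge.

```bash
cat > d.py <<'E'
from h import *
c=env.read_camera("top");P=cloud(c);Z=P[...,2]
def line(n,m):
    q=P[m&(c["z_map"]>0)];f=cv2.fitLine(q[:,:2].astype(np.float32),cv2.DIST_HUBER,0,.01,.01).ravel()
    print(n,len(q),np.round(f,3),"ang",round(np.degrees(np.arctan2(f[1],f[0])),1),"x",np.round([q[:,0].min(),q[:,0].max()]),"y",np.round([q[:,1].min(),q[:,1].max()]))
X=P[...,0];Y=P[...,1]
fr=(Z>42)&(Z<58)&(X>380)&(X<720)
line("front",fr&(Y>-300)&(Y<-225)&(X>430)&(X<670))
line("side+x",fr&(X>640)&(Y>-350)&(Y<-265))
line("side-x",fr&(X<470)&(Y>-370)&(Y<-265))
r=(Z>113)&(Z<133)&(X>300)&(X<790)
line("riserfront",r&(Y>-420)&(Y<-340))
for y in range(-440,-340,10):print(y,(r&(Y>y)&(Y<y+10)).sum(),end="; ")
E
python3 d.py
```

```text
front 307 [ 9.90000e-01 -1.39000e-01  5.49009e+02 -2.67285e+02] ang -8.0 x [430. 668.] y [-299. -246.]
side+x 138 [ 7.47000e-01 -6.65000e-01  6.84234e+02 -2.99828e+02] ang -41.7 x [640. 709.] y [-350. -279.]
side-x 107 [ 1.37000e-01  9.91000e-01  4.25716e+02 -3.16450e+02] ang 82.1 x [416. 436.] y [-368. -266.]
riserfront 1080 [ 9.95000e-01 -9.90000e-02  5.72725e+02 -3.73534e+02] ang -5.7 x [336. 781.] y [-420. -341.]
-440 191; -430 193; -420 99; -410 110; -400 132; -390 187; -380 170; -370 144; -360 143; -350 95;
```

Call:
{"fn": "jog_arm", "kwargs": {"motion": [[0, 0, -9.5, 0, 0, -15, 95], [0, 0, -9.5, 0, 0, -15, 95], [0, 0, -9.5, 0, 0, -15, 95], [0, 0, -9.5, 0, 0, -15, 95], [0, 0, -9.5, 0, 0, -15, 95], [0, 0, -9.5, 0, 0, -15, 95], [0, 0, -9.8, 0, 0, -15, 95], [0, 0, 0, 0, 0, 0, 95]]}}

```text
t: 2.3
eef_pos: [163.6, -603.3, 398.1]
tcp_rot: [3.141, 0.002, 1.43]
ft_force: [-0.3, -0.4, -0.8]
opening: 1.001
grip_force: 0.0
```

```bash
cat > go.py <<'E'
import sys
from h import *
from scipy.spatial.transform import Rotation as Ro
# usage: go.py x y z yawdeg [x y z ...]: shifts in present tool axes
s=env.state();R=Ro.from_euler("xyz",s["tcp_rot"])
print("t",round(s["t"],2),"pos",np.round(s["eef_pos"],1),"rpy",np.round(np.degrees(s["tcp_rot"]),1),"F",np.round(s["ft_force"],1),"open",round(s["opening"]*95.1,1),"grip",round(s["grip_force"],1),"j",np.round(np.degrees(s["joints"])))
a=list(map(float,sys.argv[1:]))
if len(a)>=4:
    D=Ro.from_euler("xyz",[180,0,a[3]],degrees=True);print("turn",np.round(np.degrees((R.inv()*D).as_rotvec()),1),"shift now",np.round(R.inv().apply(np.array(a[:3])-s["eef_pos"]),1),"after turn",np.round(D.inv().apply(np.array(a[:3])-s["eef_pos"]),1))
E
python3 go.py 300 -380 390 82; python3 go.py 567 -300 390 82
```

```text
t 2.3 pos [ 163.6 -603.3  398.1] rpy [1.80e+02 1.00e-01 8.19e+01] F [-0.3 -0.4 -0.8] open 95.2 grip 0.0 j [-81.  23.  81.   0.  76. -73.]
turn [ 0.   0.1 -0.1] shift now [240.3 103.6   7.7] after turn [240.2 104.    8.1]
t 2.3 pos [ 163.6 -603.3  398.1] rpy [1.80e+02 1.00e-01 8.19e+01] F [-0.3 -0.4 -0.8] open 95.2 grip 0.0 j [-81.  23.  81.   0.  76. -73.]
turn [ 0.   0.1 -0.1] shift now [357.1 356.6   7.7] after turn [356.5 357.2   8.1]
```

Call:
{"fn": "jog_arm", "kwargs": {"motion": [[0, 0, 0, 48, 21, 0, 95], [0, 0, 0, 48, 21, 0, 95], [0, 0, 0, 48, 21, 0, 95], [0, 0, 0, 48, 21, 0, 95], [0, 0, 0, 48, 21, 0, 95], [0, 0, 0, 24, 50, 0, 95], [0, 0, 0, 24, 50, 0, 95], [0, 0, 0, 24, 50, 0, 95], [0, 0, 0, 24, 50, 0, 95], [0, 0, 0, 20, 50, 0, 95]]}}

```text
t: 3.55
eef_pos: [566.5, -299.3, 396.4]
tcp_rot: [-3.141, -0.0, 1.426]
ft_force: [0.0, -1.6, 1.1]
opening: 0.997
grip_force: 0.0
```

```bash
python3 go.py 567 -300 93 82; cat > w.py <<'E'
import sys
from h import *
n,f=sys.argv[1:3]
c=env.read_camera(n);cv2.imwrite(f"pics/{f}.png",c["color"][...,::-1])
E
python3 w.py wrist w1
```

```text
t 3.55 pos [ 566.5 -299.3  396.4] rpy [-180.    -0.    81.7] F [ 0.  -1.6  1.1] open 94.8 grip 0.0 j [-34.  25.  79.  -0.  77. -25.]
turn [-0.  -0.  -0.3] shift now [ -0.7   0.8 303.4] after turn [ -0.7   0.6 303.4]
```

View pics/w1.png

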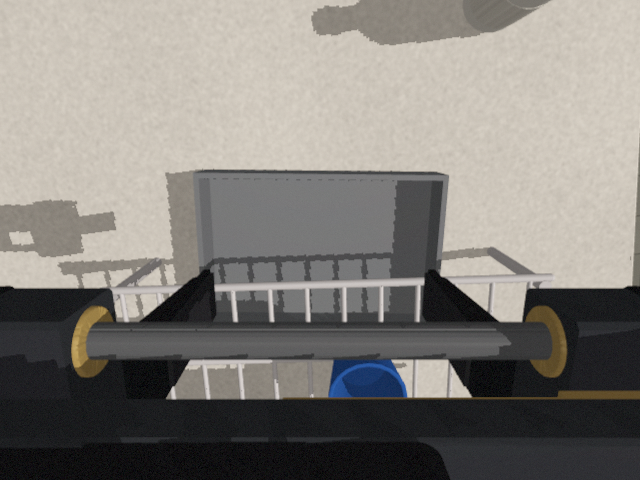

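The wrist view shows the tray's front wall along row 175 (columns 197–446) and the riser's front rail at about row 282.

```bash
python3 - <<'E'
from h import *
c=env.read_camera("wrist")
for n,u,v,z in[("fl",200,174,50),("fr",443,176,50),("riser l",120,291,121),("riser r",545,277,121)]:print(n,np.round(px2w(c,u,v,z)))
E
```

```text
fl [ 448. -248.   50.]
fr [ 709. -288.   50.]
riser l [ 367. -345.  121.]
riser r [ 780. -391.  121.]
```

Call:
{"fn": "jog_arm", "kwargs": {"motion": [[0, 0, 0, 0, 5, 50, 95], [0, 0, 0, 0, 0, 50, 95], [0, 0, 0, 0, 0, 50, 95], [0, 0, 0, 0, 0, 50, 95], [0, 0, 0, 0, 0, 50, 95], [0, 0, 0, 0, 0, 40, 95], [0, 0, 0, 0, 0, 12, 95], [0, 0, 0, 0, 0, 0, 95]]}}

```text
t: 4.65
eef_pos: [569.6, -301.1, 95.2]
tcp_rot: [-3.141, -0.0, 1.429]
ft_force: [-0.1, -0.3, 0.6]
opening: 0.999
grip_force: 0.0
```

Call:
{"fn": "jog_arm", "kwargs": {"motion": [[0, 0, 0, 10, 0, 0, 95], [0, 0, 0, 10, 0, 0, 95], [0, 0, 0, 15, 0, 0, 95], [0, 0, 0, 18, 0, 0, 95], [0, 0, 0, 18, 0, 0, 95], [0, 0, 0, 18, 0, 0, 95], [0, 0, 0, 18, 0, 0, 95], [0, 0, 0, 18, 0, 0, 95], [0, 0, 0, 12, 0, 0, 95], [0, 0, 0, 6, 0, 0, 95]]}}

```text
t: 5.9
eef_pos: [590.4, -159.0, 96.8]
tcp_rot: [3.139, 0.001, 1.432]
ft_force: [-1.4, -7.4, 6.2]
opening: 1.0
grip_force: 3.7
```

```bash
python3 go.py; python3 w.py top t1; python3 d.py
```

```text
t 5.9 pos [ 590.4 -159.    96.8] rpy [1.798e+02 1.000e-01 8.200e+01] F [-1.4 -7.4  6.2] open 95.1 grip 3.7 j [-21.  41. 100.  -0.  38. -13.]Traceback (most recent call last):
  File "d.py", line 8, in <module>
    line("front",fr&(Y>-300)&(Y<-225)&(X>430)&(X<670))
    ~~~~^^^^^^^^^^^^^^^^^^^^^^^^^^^^^^^^^^^^^^^^^^^^^^
  File "d.py", line 4, in line
    q=P[m&(c["z_map"]>0)];f=cv2.fitLine(q[:,:2].astype(np.float32),cv2.DIST_HUBER,0,.01,.01).ravel()
                            ~~~~~~~~~~~^^^^^^^^^^^^^^^^^^^^^^^^^^^^^^^^^^^^^^^^^^^^^^^^^^^^^
cv2.error: OpenCV(4.12.0) /io/opencv/modules/imgproc/src/linefit.cpp:50: error: (-215:Assertion failed) count > 0 in function 'fitLine2D_wods'
```

View pics/t1.png

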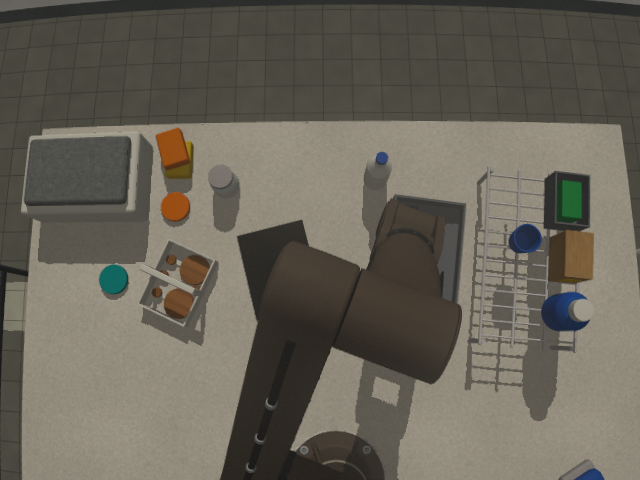

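The picture shows the tray fully out: its back wall is at about column 465, and the riser's front rail is at column 483. I'll back off, lift, and go over the basket.

Call:
{"fn": "jog_arm", "kwargs": {"motion": [[0, 0, 0, -10, 0, 0, 95], [0, 0, 0, 0, 0, -20, 95], [0, 0, 0, 0, 0, -50, 95], [0, 0, 0, 0, 0, -55, 95], [0, 0, 0, 0, 0, -55, 95], [0, 0, 0, 0, 0, -50, 95], [0, 0, 5.5, 0, 0, 0, 95], [0, 0, 5.5, 0, 0, 0, 95], [0, 0, 5.4, 0, 0, 0, 95], [0, 0, 0, 0, 0, 0, 95]]}}

```text
t: 7.25
eef_pos: [588.1, -169.7, 325.1]
tcp_rot: [-3.141, -0.0, 1.145]
ft_force: [0.4, 0.1, -0.1]
opening: 1.002
grip_force: 0.0
```

```bash
python3 go.py 502 407 330 65.6
```

```text
t 7.25 pos [ 588.1 -169.7  325.1] rpy [-180.    -0.    65.6] F [ 0.4  0.1 -0.1] open 95.2 grip 0.0 j [-22.  25.  89.   0.  66.   2.]
turn [-0. -0. -0.] shift now [ 489.5 -316.8   -4.7] after turn [ 489.6 -316.6   -4.9]
```

Call:
{"fn": "jog_arm", "kwargs": {"motion": [[0, 0, 0, 49, -32, 0, 95], [0, 0, 0, 49, -32, 0, 95], [0, 0, 0, 49, -32, 0, 95], [0, 0, 0, 49, -32, 0, 95], [0, 0, 0, 49, -32, 0, 95], [0, 0, 0, 49, -32, 0, 95], [0, 0, 0, 49, -32, 0, 95], [0, 0, 0, 49, -31, 0, 95], [0, 0, 0, 49, -31, 0, 95], [0, 0, 0, 48, -31, 0, 95]]}}

```text
t: 8.5
eef_pos: [501.6, 408.7, 325.2]
tcp_rot: [-3.142, 0.0, 1.147]
ft_force: [0.2, -0.1, 0.6]
opening: 0.994
grip_force: 0.0
```

```bash
python3 go.py 502 407 178 65.6; cat > m.py <<'E'
from h import *
# tray now, from the top camera
c=env.read_camera("top");P=cloud(c);Z=P[...,2]
m=(Z>42)&(Z<58)&(P[...,0]>380)&(P[...,0]<760)&(P[...,1]>-350)&(P[...,1]<-100)&(c["z_map"]>0)
n,l,st,_=cv2.connectedComponentsWithStats(m.astype(np.uint8),connectivity=8)
k=1+st[1:,4].argmax();q=P[l==k]
print("tray",len(q),cv2.minAreaRect(q[:,:2].astype(np.float32)))
w=env.read_camera("wrist");cv2.imwrite("pics/w2.png",w["color"][...,::-1]);Q=cloud(w)
m=(Q[...,2]>118)&(Q[...,2]<140)&(w["z_map"]>0)&(np.hypot(Q[...,0]-502,Q[...,1]-407)<85)
q=Q[m];print("handle",len(q),cv2.minAreaRect(q[:,:2].astype(np.float32)))
E
python3 m.py
```

```text
t 8.5 pos [501.6 408.7 325.2] rpy [-180.     0.    65.7] F [ 0.2 -0.1  0.6] open 94.5 grip 0.0 j [33. 28. 84. -0. 68. 58.]
turn [-0.   0.   0.1] shift now [ -1.4   1.1 147.2] after turn [ -1.4   1.1 147.2]
tray 943 ((576.7438354492188, -235.02279663085938), (191.73126220703125, 281.576416015625), 81.98627471923828)
handle 3867 ((504.6230773925781, 411.1954650878906), (141.07247924804688, 15.398937225341797), 65.73301696777344)
```

View pics/w2.png

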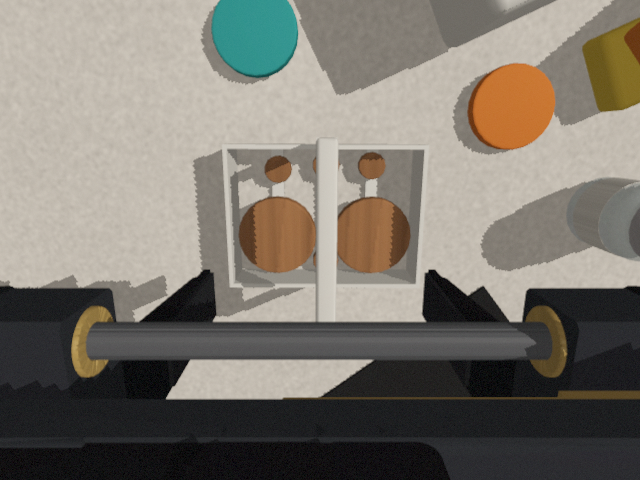

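The basket is now square below the gripper. The handle is at about column 327, with two brown pucks and four small discs on the bars; the orange and turquoise pucks are outside. I'll descend and grip.

Call:
{"fn": "jog_arm", "kwargs": {"motion": [[0, 0, 0, -1, 2, 40, 60], [0, 0, 0, 0, 0, 40, 60], [0, 0, 0, 0, 0, 40, 50], [0, 0, 0, 0, 0, 20, 50], [0, 0, 0, 0, 0, 7, 50], [0, 0, 0, 0, 0, 0, 40], [0, 0, 0, 0, 0, 0, 30], [0, 0, 0, 0, 0, 0, 22], [0, 0, 0, 0, 0, 0, 10], [0, 0, 0, 0, 0, 0, 10]]}}

```text
t: 9.85
eef_pos: [503.2, 405.4, 178.7]
tcp_rot: [3.142, -0.0, 1.145]
ft_force: [-2.0, 0.3, 4.6]
opening: 0.167
grip_force: 30.0
```

Call:
{"fn": "jog_arm", "kwargs": {"motion": [[0, 0, 0, 0, 0, 0, 0], [0, 0, 0, 0, 0, 0, 0], [0, 0, 0, 0, 0, -2, 0], [0, 0, 0, 0, 0, -5, 0], [0, 0, 0, 0, 0, -10, 0], [0, 0, 0, 0, 0, -15, 0], [0, 0, 0, 0, 0, -20, 0], [0, 0, 0, 0, 0, -20, 0], [0, 0, 0, 0, 0, -15, 0], [0, 0, 0, 0, 0, -8, 0]]}}

```text
t: 11.1
eef_pos: [503.4, 405.3, 274.5]
tcp_rot: [3.141, -0.001, 1.144]
ft_force: [-0.6, -0.3, -5.6]
opening: 0.17
grip_force: 30.0
```

```bash
python3 go.py 577 -235 280 82
```

```text
t 11.1 pos [503.4 405.3 274.5] rpy [ 1.80e+02 -1.00e-01  6.56e+01] F [-0.6 -0.3 -5.6] open 16.1 grip 30.0 j [33. 31. 87. -0. 62. 57.]
turn [  0.1  -0.  -16.4] shift now [-552.6  331.8   -5.8] after turn [-623.9  162.    -5.5]
```

Call:
{"fn": "jog_arm", "kwargs": {"motion": [[0, 0, -1, 0, 0, 0, 0], [0, 0, -2, 0, 0, 0, 0], [0, 0, -2.6, 0, 0, 0, 0], [0, 0, -2.7, 0, 0, 0, 0], [0, 0, -2.7, 0, 0, 0, 0], [0, 0, -2.5, 0, 0, 0, 0], [0, 0, -2, 0, 0, 0, 0], [0, 0, -0.9, 0, 0, 0, 0], [0, 0, 0, -4, 1, 0, 0], [0, 0, 0, -8, 2, 0, 0]]}}

```text
t: 12.35
eef_pos: [504.6, 392.7, 273.1]
tcp_rot: [-3.142, 0.0, 1.431]
ft_force: [-0.4, -0.6, -5.4]
opening: 0.168
grip_force: 30.0
```

Call:
{"fn": "jog_arm", "kwargs": {"motion": [[0, 0, 0, -12, 3, 0, 0], [0, 0, 0, -16, 4, 0, 0], [0, 0, 0, -20, 5, 0, 0], [0, 0, 0, -24, 6, 0, 0], [0, 0, 0, -28, 7, 0, 0], [0, 0, 0, -32, 8, 0, 0], [0, 0, 0, -32, 8, 0, 0], [0, 0, 0, -32, 8, 0, 0], [0, 0, 0, -32, 8, 0, 0], [0, 0, 0, -32, 8, 0, 0]]}}

```text
t: 13.6
eef_pos: [532.5, 124.3, 273.5]
tcp_rot: [3.141, 0.0, 1.43]
ft_force: [0.4, -0.0, -5.1]
opening: 0.167
grip_force: 30.0
```

Call:
{"fn": "jog_arm", "kwargs": {"motion": [[0, 0, 0, -32, 8, 0, 0], [0, 0, 0, -32, 8, 0, 0], [0, 0, 0, -32, 8, 0, 0], [0, 0, 0, -32, 8, 0, 0], [0, 0, 0, -32, 8, 0, 0], [0, 0, 0, -32, 8, 0, 0], [0, 0, 0, -28, 8, 0, 0], [0, 0, 0, -24, 7, 0, 0], [0, 0, 0, -20, 6, 0, 0], [0, 0, 0, -16, 5, 0, 0]]}}

```text
t: 14.85
eef_pos: [566.7, -162.5, 273.3]
tcp_rot: [3.141, 0.0, 1.43]
ft_force: [-0.0, 0.5, -5.4]
opening: 0.169
grip_force: 30.0
```

```bash
python3 go.py 577 -235 250 82
```

```text
t 14.85 pos [ 566.7 -162.5  273.3] rpy [180.    0.   81.9] F [-0.   0.5 -5.4] open 16.1 grip 30.0 j [-22.  26.  96.  -0.  58. -14.]
turn [ 0.   0.  -0.1] shift now [-70.3  20.4  23.3] after turn [-70.4  20.3  23.3]
```

Call:
{"fn": "jog_arm", "kwargs": {"motion": [[0, 0, 0, -16, 4, 0, 0], [0, 0, 0, -15, 4, 0, 0], [0, 0, 0, -14, 4, 0, 0], [0, 0, 0, -12, 4, 4, 0], [0, 0, 0, -8, 3, 6, 0], [0, 0, 0, -4, 1, 6, 0], [0, 0, 0, -1, 0, 6, 0], [0, 0, 0, 0, 0, 4, 0], [0, 0, 0, 0, 0, 2, 0], [0, 0, 0, 0, 0, 0, 0]]}}

```text
t: 16.1
eef_pos: [576.9, -233.1, 245.2]
tcp_rot: [3.142, 0.0, 1.431]
ft_force: [-0.2, -0.4, -6.3]
opening: 0.169
grip_force: 30.0
```

```bash
python3 go.py 577 -235 245 82; python3 w.py wrist w3;python3 -c "
import cv2;i=cv2.imread('pics/w3.png');cv2.imwrite('pics/w3c.png',cv2.resize(i[80:330,150:510],None,fx=2,fy=2))"
```

```text
t 16.1 pos [ 576.9 -233.1  245.2] rpy [180.   0.  82.] F [-0.2 -0.4 -6.3] open 16.0 grip 30.0 j [-28.  31.  93.  -0.  57. -20.]
turn [ 0.  0. -0.] shift now [-1.9  0.3  0.2] after turn [-1.9  0.3  0.2]
```

View pics/w3c.png

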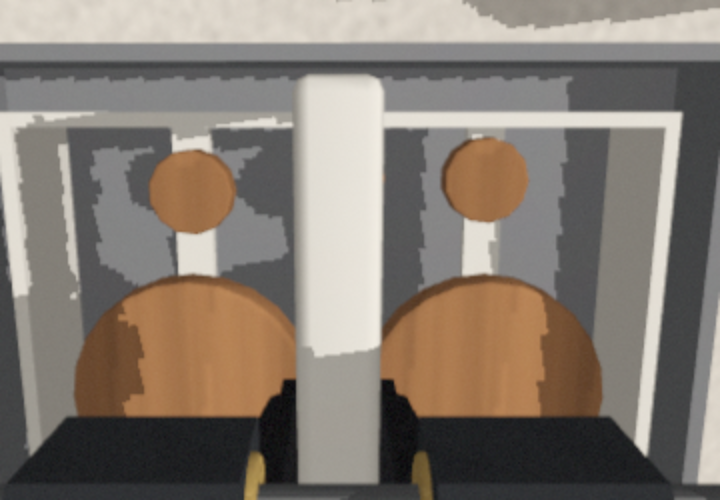

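All is still in place: the visible discs sit on the bars at crop (192,190) and (485,180), and the basket lies inside the tray outline. I'll start with a mild shake along the tool y axis.

Call:
{"fn": "jog_arm", "kwargs": {"motion": [[0, 0, 0, 0, 12, 0, 0], [0, 0, 0, 0, -24, 0, 0], [0, 0, 0, 0, 24, 0, 0], [0, 0, 0, 0, -24, 0, 0], [0, 0, 0, 0, 24, 0, 0], [0, 0, 0, 0, -24, 0, 0], [0, 0, 0, 0, 24, 0, 0], [0, 0, 0, 0, -24, 0, 0], [0, 0, 0, 0, 12, 0, 0], [0, 0, 0, 0, 0, 0, 0]]}}

```text
t: 17.4
eef_pos: [578.2, -233.6, 245.5]
tcp_rot: [3.14, 0.001, 1.431]
ft_force: [-0.3, -0.8, -5.7]
opening: 0.168
grip_force: 30.0
```

```bash
python3 go.py 577 -235 245 82; python3 w.py wrist w4; python3 w.py scene s4; python3 -c "
import cv2,numpy as np;i=cv2.imread('pics/w4.png')[80:330,150:510];j=cv2.imread('pics/s4.png')[110:300,140:420]
cv2.imwrite('pics/c4.png',np.vstack([cv2.resize(i,(400,278)),cv2.resize(j,(400,271))]))"
```

```text
t 17.4 pos [ 578.2 -233.6  245.5] rpy [179.9   0.   82. ] F [-0.3 -0.8 -5.7] open 15.9 grip 30.0 j [-28.  31.  93.   0.  57. -20.]
turn [ 0.1  0.  -0. ] shift now [-1.6 -1.   0.5] after turn [-1.6 -1.   0.5]
```

View pics/c4.png

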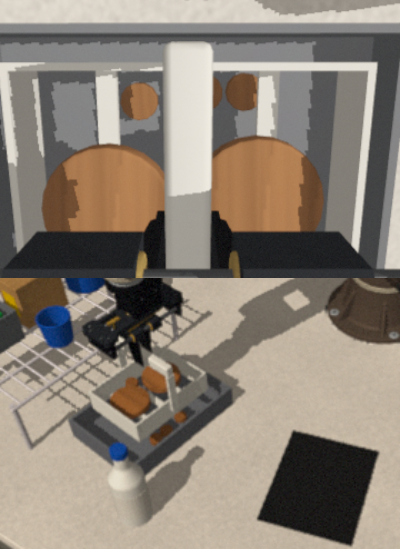

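At least three discs look dropped. They show through the slots at crop (138,100), (216,92) and (241,92). I'll shake once more, somewhat harder, for the hidden one.

Call:
{"fn": "jog_arm", "kwargs": {"motion": [[0, 0, 0, 0, 15, 0, 0], [0, 0, 0, 0, -30, 0, 0], [0, 0, 0, 0, 30, 0, 0], [0, 0, 0, 0, -30, 0, 0], [0, 0, 0, 0, 30, 0, 0], [0, 0, 0, 0, -30, 0, 0], [0, 0, 0, 0, 30, 0, 0], [0, 0, 0, 0, -30, 0, 0], [0, 0, 0, 0, 15, 0, 0], [0, 0, 0, 0, 0, 0, 0]]}}

```text
t: 18.75
eef_pos: [578.0, -233.5, 245.4]
tcp_rot: [3.14, 0.001, 1.431]
ft_force: [0.5, -0.3, -5.9]
opening: 0.168
grip_force: 30.0
```

```bash
python3 go.py; cat > k.py <<'E'
from h import *
# brown blobs with their heights, near the tray
for n in("wrist","scene","top"):
    c=env.read_camera(n);P=cloud(c);hsv=cv2.cvtColor(c["color"],cv2.COLOR_RGB2HSV)
    m=(hsv[...,0]>5)&(hsv[...,0]<18)&(hsv[...,1]>110)&(hsv[...,2]>35)&(np.abs(P[...,0]-577)<160)&(np.abs(P[...,1]+235)<120)&(P[...,2]<115)&(c["z_map"]>0)
    k,l,st,ce=cv2.connectedComponentsWithStats(m.astype(np.uint8))
    for i in range(1,k):
        if st[i,4]>8:
            q=P[l==i];print(n,st[i,4],np.round(ce[i]),"xyz",np.round(np.median(q,axis=0)),"z",np.round(np.percentile(q[:,2],[5,95])))
E
python3 k.py
```

```text
t 18.75 pos [ 578.  -233.5  245.4] rpy [179.9   0.   82. ] F [ 0.5 -0.3 -5.9] open 16.0 grip 30.0 j [-28.  31.  93.   0.  57. -20.]
wrist 729 [368. 162.] xyz [ 624. -189.   18.] z [17. 19.]
wrist 168 [345. 163.] xyz [ 606. -187.   18.] z [17. 19.]
wrist 850 [276. 171.] xyz [ 550. -186.   18.] z [17. 19.]
wrist 9107 [391. 240.] xyz [ 626. -236.   85.] z [84. 86.]
wrist 7224 [243. 251.] xyz [ 529. -231.   85.] z [83. 86.]
scene 57 [263. 177.] xyz [ 509. -216.   84.] z [79. 87.]
scene 224 [248. 182.] xyz [ 551. -243.   84.] z [75. 87.]
scene 443 [233. 198.] xyz [ 623. -237.   84.] z [79. 87.]
scene 49 [266. 207.] xyz [ 555. -181.   17.] z [12. 21.]
scene 107 [252. 219.] xyz [ 615. -186.   18.] z [14. 21.]
top 76 [417. 228.] xyz [ 630. -210.   84.] z [78. 89.]
top 31 [405. 262.] xyz [ 553. -187.   17.] z [13. 21.]
```

Call:
{"fn": "jog_arm", "kwargs": {"motion": [[0, 0, 0, 0, 16, 0, 0], [0, 0, 0, 0, -32, 0, 0], [0, 0, 0, 0, 32, 0, 0], [0, 0, 0, 0, -32, 0, 0], [0, 0, 0, 0, 32, 0, 0], [0, 0, 0, 0, -32, 0, 0], [0, 0, 0, 0, 32, 0, 0], [0, 0, 0, 0, -32, 0, 0], [0, 0, 0, 0, 16, 0, 0], [0, 0, 0, 0, 0, 0, 0]]}}

```text
t: 20.15
eef_pos: [577.4, -233.3, 245.3]
tcp_rot: [3.141, 0.0, 1.431]
ft_force: [0.5, -0.0, -4.3]
opening: 0.165
grip_force: 30.0
```

Call:
{"fn": "jog_arm", "kwargs": {"motion": [[0, 0, 0, 0, 0, -5, 0], [0, 0, 0, 0, 0, -10, 0], [0, 0, 0, 0, 0, -16, 0], [0, 0, 0, 0, 0, -22, 0], [0, 0, 0, 0, 0, -26, 0], [0, 0, 0, 0, 0, -26, 0], [0, 0, 0, 0, 0, -22, 0], [0, 0, 0, 0, 0, -16, 0], [0, 0, 0, 0, 0, -10, 0], [0, 0, 0, 0, 0, -5, 0]]}}

```text
t: 21.4
eef_pos: [576.9, -233.2, 403.6]
tcp_rot: [3.142, 0.0, 1.431]
ft_force: [-0.1, -0.2, -5.9]
opening: 0.165
grip_force: 30.0
```

```bash
python3 go.py; sed -i 's/<115)/<260)/' k.py; python3 k.py
```

```text
t 21.4 pos [ 576.9 -233.2  403.6] rpy [180.   0.  82.] F [-0.1 -0.2 -5.9] open 15.7 grip 30.0 j [-28.  23.  81.  -0.  76. -20.]
wrist 375 [355. 155.] xyz [ 625. -190.   18.] z [16. 19.]
wrist 311 [289. 160.] xyz [ 548. -185.   18.] z [16. 19.]
wrist 9014 [393. 242.] xyz [ 626. -238.  240.] z [238. 241.]
wrist 7356 [244. 250.] xyz [ 528. -230.  240.] z [238. 241.]
scene 299 [240. 139.] xyz [ 547. -245.  240.] z [231. 243.]
scene 61 [257. 136.] xyz [ 512. -212.  240.] z [232. 242.]
scene 439 [223. 156.] xyz [ 623. -240.  240.] z [237. 242.]
scene 58 [234. 201.] xyz [ 586. -280.   16.] z [11. 22.]
scene 60 [266. 207.] xyz [ 552. -183.   17.] z [13. 20.]
scene 112 [252. 219.] xyz [ 610. -187.   17.] z [10. 21.]
top 112 [431. 213.] xyz [ 635. -215.  238.] z [235. 243.]
top 39 [403. 235.] xyz [ 624. -185.   16.] z [10. 20.]
top 51 [403. 246.] xyz [ 596. -183.   16.] z [11. 21.]
top 30 [402. 263.] xyz [ 550. -179.   17.] z [12. 21.]
```

All four discs are confirmed in the tray: (624,-185), (596,-183), (550,-179) and (586,-280). Both pucks are still in the basket. Next I'll turn to the mat's angle and move there.

Call:
{"fn": "jog_arm", "kwargs": {"motion": [[0, 0, -1.5, 0, 0, 5, 0], [0, 0, -2.8, 0, 0, 10, 0], [0, 0, -3.2, 0, 0, 15, 0], [0, 0, -3.5, 0, 0, 15, 0], [0, 0, -3.5, 0, 0, 15, 0], [0, 0, -3.2, 0, 0, 15, 0], [0, 0, -2.8, 0, 0, 10, 0], [0, 0, -1.5, 0, 0, 5, 0], [0, 0, 0, 0, 0, 0, 0]]}}

```text
t: 22.68
eef_pos: [576.9, -233.2, 312.7]
tcp_rot: [-3.141, -0.001, 1.815]
ft_force: [-0.4, -0.6, -4.9]
opening: 0.166
grip_force: 30.0
```

```bash
python3 go.py 539 143 300 104
```

```text
t 22.68 pos [ 576.9 -233.2  312.7] rpy [-180.   -0.  104.] F [-0.4 -0.6 -4.9] open 15.8 grip 30.0 j [-28.  27.  88.  -0.  65. -42.]
turn [-0. -0. -0.] shift now [374.2  54.1  12.9] after turn [374.2  54.3  12.7]
```

Call:
{"fn": "jog_arm", "kwargs": {"motion": [[0, 0, 0, 6, 1, 0, 0], [0, 0, 0, 12, 2, 0, 0], [0, 0, 0, 18, 3, 0, 0], [0, 0, 0, 24, 3, 0, 0], [0, 0, 0, 30, 4, 0, 0], [0, 0, 0, 36, 5, 0, 0], [0, 0, 0, 36, 5, 0, 0], [0, 0, 0, 36, 5, 0, 0], [0, 0, 0, 36, 5, 0, 0], [0, 0, 0, 36, 5, 0, 0]]}}

```text
t: 23.92
eef_pos: [547.7, 40.4, 313.5]
tcp_rot: [3.141, 0.0, 1.815]
ft_force: [-0.0, -0.4, -6.3]
opening: 0.163
grip_force: 30.0
```

Call:
{"fn": "jog_arm", "kwargs": {"motion": [[0, 0, 0, 32, 5, 0, 0], [0, 0, 0, 26, 4, 0, 0], [0, 0, 0, 20, 3, 0, 0], [0, 0, 0, 14, 2, 5, 0], [0, 0, 0, 8, 1, 10, 0], [0, 0, 0, 4, 1, 20, 0], [0, 0, 0, 0, 0, 25, 0], [0, 0, 0, 0, 0, 25, 0], [0, 0, 0, 0, 0, 15, 0], [0, 0, 0, 0, 0, 5, 0]]}}

```text
t: 25.18
eef_pos: [539.0, 142.5, 207.3]
tcp_rot: [-3.14, 0.0, 1.814]
ft_force: [-0.7, 0.5, -4.8]
opening: 0.168
grip_force: 30.0
```

```bash
python3 go.py 539 143 190 104; python3 - <<'E'
from h import *
for n in("wrist","scene"):
    c=env.read_camera(n);P=cloud(c);hsv=cv2.cvtColor(c["color"],cv2.COLOR_RGB2HSV)
    m=(hsv[...,0]>5)&(hsv[...,0]<18)&(hsv[...,1]>110)&(hsv[...,2]>35)&(np.hypot(P[...,0]-539,P[...,1]-143)<120)&(c["z_map"]>0)
    print(n,m.sum(),np.percentile(P[m][:,2],[10,50,90]))
E
```

```text
t 25.18 pos [539.  142.5 207.3] rpy [-179.9    0.   103.9] F [-0.7  0.5 -4.8] open 16.0 grip 30.0 j [  8.  29. 104.  -0.  47.  -6.]
turn [-0.1  0.  -0.1] shift now [ 0.5  0.2 17.3] after turn [ 0.5  0.2 17.3]
wrist 16773 [42.39105423 43.40528822 44.33363407]
scene 1009 [ 39.50633584  43.54187094 213.19474529]
```

Call:
{"fn": "jog_arm", "kwargs": {"motion": [[0, 0, 0, 0, 0, 4, 0], [0, 0, 0, 0, 0, 5, 0], [0, 0, 0, 0, 0, 4, 0], [0, 0, 0, 0, 0, 2, 0], [0, 0, 0, 0, 0, 0, 0]]}}

```text
t: 25.9
eef_pos: [539.0, 142.7, 193.1]
tcp_rot: [-3.141, 0.0, 1.815]
ft_force: [0.2, 0.3, -4.7]
opening: 0.169
grip_force: 30.0
```

Call:
{"fn": "jog_arm", "kwargs": {"motion": [[0, 0, 0, 0, 0, 1, 0], [0, 0, 0, 0, 0, 0, 0]]}}

```text
t: 26.15
eef_pos: [539.0, 142.7, 192.2]
tcp_rot: [3.142, 0.0, 1.815]
ft_force: [0.1, 0.0, -4.9]
opening: 0.169
grip_force: 30.0
```

Call:
{"fn": "jog_arm", "kwargs": {"motion": [[0, 0, 0, 0, 0, 1, 0], [0, 0, 0, 0, 0, 0, 0]]}}

```text
t: 26.4
eef_pos: [539.0, 142.7, 191.1]
tcp_rot: [-3.142, 0.0, 1.815]
ft_force: [-0.4, 0.2, -5.4]
opening: 0.169
grip_force: 30.0
```

Call:
{"fn": "jog_arm", "kwargs": {"motion": [[0, 0, 0, 0, 0, 1, 0], [0, 0, 0, 0, 0, 1, 0], [0, 0, 0, 0, 0, 0, 0]]}}

```text
t: 26.78
eef_pos: [539.1, 142.6, 189.8]
tcp_rot: [3.141, 0.0, 1.815]
ft_force: [-3.4, -1.7, 5.1]
opening: 0.167
grip_force: 30.0
```

Call:
{"fn": "jog_arm", "kwargs": {"motion": [[0, 0, 0, 0, 0, 1, 0], [0, 0, 0, 0, 0, 0, 0]]}}

```text
t: 27.02
eef_pos: [539.0, 142.6, 189.8]
tcp_rot: [3.14, 0.0, 1.815]
ft_force: [-7.0, -3.8, 16.2]
opening: 0.167
grip_force: 30.0
```

Call:
{"fn": "jog_arm", "kwargs": {"motion": [[0, 0, 0, 0, 0, 1, 0], [0, 0, 0, 0, 0, 0, 0]]}}

```text
t: 27.28
eef_pos: [539.0, 142.6, 189.7]
tcp_rot: [3.14, 0.001, 1.815]
ft_force: [-10.2, -4.1, 27.6]
opening: 0.167
grip_force: 30.0
```

Contact. I'll ease off 2 mm, open symmetrically, and lift.

Call:
{"fn": "jog_arm", "kwargs": {"motion": [[0, 0, 0, 0, 0, -2, 0], [0, 0, 0, 0, 0, 0, 20], [0, 0, 0, 0, 0, 0, 40], [0, 0, 0, 0, 0, 0, 60], [0, 0, 0, 0, 0, 0, 60], [0, 0, 0, 0, 0, -10, 60], [0, 0, 0, 0, 0, -30, 60], [0, 0, 0, 0, 0, -50, 60], [0, 0, 0, 0, 0, -50, 60], [0, 0, 0, 0, 0, -20, 60]]}}

```text
t: 28.52
eef_pos: [539.1, 142.8, 353.0]
tcp_rot: [3.137, 0.001, 1.815]
ft_force: [-0.4, 0.3, -0.8]
opening: 0.63
grip_force: 0.0
```

Call:
{"fn": "jog_arm", "kwargs": {"motion": [[0, 0, 0, -30, 0, -20, 60], [0, 0, 0, -50, 0, 0, 60], [0, 0, 0, -50, 0, 0, 60], [0, 0, 0, -50, 0, 0, 60], [0, 0, 0, -30, 0, 0, 60], [0, 0, 0, 0, 0, 0, 60]]}}

```text
t: 29.28
eef_pos: [589.8, -62.8, 369.5]
tcp_rot: [3.141, 0.0, 1.812]
ft_force: [-1.0, -0.2, 0.7]
opening: 0.631
grip_force: 0.0
```

```bash
python3 go.py; python3 w.py scene s5; python3 w.py top t5; python3 k.py; python3 - <<'E'
from h import *
c=env.read_camera("scene");P=cloud(c);Z=P[...,2]
m=(np.hypot(P[...,0]-539,P[...,1]-143)<130)&(c["z_map"]>0)
q=P[m&(Z>112)&(Z<150)];print("handle",len(q),cv2.minAreaRect(q[:,:2].astype(np.float32)),np.percentile(q[:,2],90))
i=cv2.imread('pics/s5.png');j=cv2.imread('pics/t5.png');cv2.imwrite('pics/f.png',np.hstack([cv2.resize(i,(400,300)),cv2.resize(j,(400,300))]))
E
```

```text
t 29.27 pos [589.8 -62.8 369.5] rpy [180.    0.  103.8] F [-1.  -0.2  0.7] open 60.1 grip 0.0 j [-12.  22.  88.  -0.  70. -26.]
wrist 372 [262. 293.] xyz [ 550. -183.   18.] z [14. 19.]
wrist 382 [300. 302.] xyz [ 597. -184.   18.] z [14. 19.]
wrist 379 [322. 310.] xyz [ 625. -188.   18.] z [14. 19.]
wrist 332 [271. 368.] xyz [ 582. -280.   18.] z [14. 19.]
scene 58 [234. 201.] xyz [ 585. -279.   17.] z [12. 21.]
scene 59 [266. 207.] xyz [ 552. -183.   17.] z [11. 21.]
scene 114 [252. 219.] xyz [ 610. -186.   17.] z [10. 21.]
top 70 [440. 251.] xyz [ 581. -281.   17.] z [13. 22.]
top 12 [408. 264.] xyz [ 547. -194.   18.] z [14. 21.]
handle 548 ((541.0109252929688, 145.61407470703125), (20.024917602539062, 149.9938201904297), 13.530972480773926) 135.18454691527324
```

View pics/f.png

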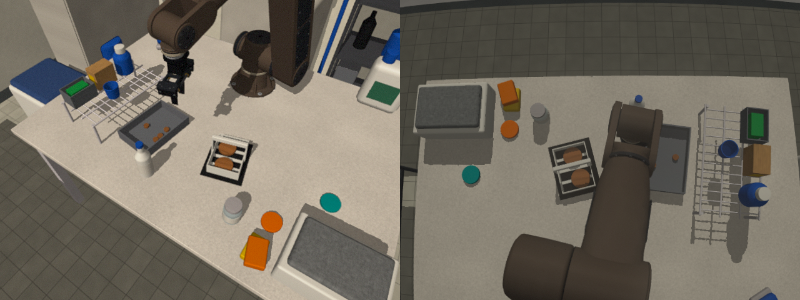

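The basket stands centred on the mat with both pucks in it, the four discs lie in the tray, and the bystanders are where they were. I'm handing the job in.

```bash
python3 -c "
from cell import env;print(env.job_done())"
```

```text
the job is handed in; nothing more can be done
None
```

I handed the job in at about 29 s: the tray is out, all four discs are in it, and the basket stands released in the middle of the mat with both pucks; the hand-in returned no verdict.

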